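Dress a brake pad along the fence with a push stick

ROBOT

A 6-joint arm with a two-finger parallel gripper is mounted at the origin on the work surface. World frame = base frame: x ahead of the robot, y to its left, z up, the work surface at z = 0. Lengths are in m, angles in rad, forces in N, time in s.
With the tool pointing down it reaches from about 0.3 to 0.775 m from the base axis. Payload 14.6 kg.
Tool frame: the origin (TCP) lies between the finger pads; the fingertips stand 8 mm ahead of it and the grasp point (between the pads) lies 11 mm behind it; x points along the fingers, y is the direction in which the jaws open and shut, and the axes are right-handed (so a half turn about x gives the same grasp; the last joint's range is limited). The gripper opens to 94 mm and grips with 3 to 60 N. Pads are 16 mm wide; open, the fingers measure 119 mm over their backs; the gripper's body (75 mm by 177 mm) begins 78 mm behind the grasp point.
Start: joints at [-1.191, 0.3, 1.521, -0, 1.321, -0.067], TCP at [0.238, -0.496, 0.213] pointing down, gripper open.
Joint ranges: [-3.03, 3.03], [-0.79, 2.21], [0.23, 2.52], [-1.04, 4.18], [0, 3.07], [-2.55, 2.55]. Speed limits (rad/s): [2.22, 2.22, 2.57, 3.14, 3.14, 3.14].

INTERFACE

Orientations are given as [roll, pitch, yaw] about the fixed x, y, z axes, in that order (R = Rz(yaw) Ry(pitch) Rx(roll)).
In Python, from station import ctrl gives the robot as it stands.
- The arm moves only by the shell command python3 -m creep 'ROWS' [FORCE]. ROWS is a JSON object of lists of equal length, an entry for each row: "hand": the closure, from -1 (fully open) to 1 (shut); "slide": the shift along the tool's x, y, z in m, a list of three; "spin": the turn about the tool's x in degrees. A call has 1 to 12 rows; each row is the pose to reach, as a shift and turn from the pose commanded when the call began, along the tool's axes at that moment; what a row does not reach only later rows make up. A row lasts 1/12 s, in which the tool goes at most 41.7 mm and 7.16 degrees, less where a joint would pass 70% of its speed; a pose out of reach is approached as far as the arm can. A call with a gripper value outside its range is refused whole. The fingers move at their own pace and stop on an object; FORCE is the grip in N (left out, the last holds). Time passes only in rows, so rows that repeat a pose let the fingers close. It gives the time, the measured TCP pose, the force and the opening at its end, in the units of the state.
- ctrl.get_obs(): the state, without advancing time (a new reading comes with each control period).
- ctrl.camera(name): name is "scene" or "top"; returns the picture (420x560x3 uint8, red, green, blue); there is no depth.
- ctrl.calibration(name): a dict with "K" (3x3 intrinsics, pixels), "R" (3x3) and "t" (3): a world point X has camera coordinates R X + t. Camera axes: x right, y down, z forward; pixel columns grow to the right and rows downward; lengths in m; the calibration is good to about 2 mm. A picture is of the moment at which its call begins. calibration takes no time and is no camera call.
- ctrl.hand_in(): hands the job in, once; it reports no verdict.
The state is a dict: "time_s": time; "qpos": joint angles; "joint_vel": joint speeds; "tau": joint torques, N m; "ee_pos": TCP position; "eef_rot": TCP orientation; "force": force on the tool from outside, world axes, zero at the start; "moment": the same for the moment, N m; "grip_width": finger opening in m.
Only numpy, scipy, OpenCV 4.12 (cv2) and the standard library are available. Lean on these libraries where they do the work, as an engineer would, in place of code of your own. Each camera call takes 0.05 s, during which the arm holds its last target.

TASK

Pick up the push stick by its orange handle and with it press the brake pad on the dressing bed flat against the fence's yellow facing, before it reaches the grit. Then feed it with the stick over the grit to the end stop in light, steady contact, sliding flat along the fence all the way, never pressing harder than about 15 N on fence or stop and never touching it with the gripper. Finally lay the stick back flat on the rubber mat, leaving the pad where it is, square at the stop, and the loose parts around it where they are.

Things in the scene. Friction and masses are not known exactly. Their poses are not given: they have to be found in the camera images.
- bed: Steel dressing bed fixed to the bench, 150 x 420 mm, 12 mm thick; origin at the centre of its underside. Its +y axis is the feed direction (towards the teal stop), its +x axis points to the fence. Plate top at z = 12 mm. The stop face is the plane y = +170 mm; the red-brown grit (thin, flush, no step) covers y = -40 to +120 mm. Plain steel before it. Position and yaw vary.
- fence: Aluminium rail, 16 x 410 mm, top 28 mm above the plate, axes as the bed's, origin under its centre (bed x = +66, z = 12 mm). Before it stands a parallel yellow facing strip, 6 mm thick, that the pad runs along, reset for each job: its face lies anywhere at bed x = +34 to +52 mm, not measured: find it by feel. It stays put under a light push (4 to 8 N is right); over 20 N from the pad spoils the setting.
- stop: Teal end stop on the bed, 62 mm wide across the bed, 16 mm thick along the feed, 28 mm above the plate; origin at the centre of its underside (bed x = +2 mm, y = +178 mm, z = 12 mm). It too bears no more than 20 N.
- pad_center (a point): Brake pad, a plain block 52 mm wide (its x), 110 mm long (its y), 22 mm tall, about 0.45 kg (0.3 to 0.65), blue backing plate up, grey friction face down on the bed's plain end. This point is its centre, axes as the bed's give or take 0.1 rad at the start; it starts 8 to 40 mm short of the facing strip. Friction coefficient on plate, fence and stick 0.45 to 0.75.
- pad_nose (a point): The pad's leading corner on the fence side (+26, +55 mm from its centre), half-way up.
- pad_tail (a point): The pad's trailing corner on the fence side (+26, -55 mm from its centre), half-way up. The corner away from the fence at the trailing end, 52 mm from it, is where the stick's mouth feeds the pad.
- stick_grip (a point): Push stick lying on the mat, 0.2 kg: a 34 mm wide, 20 mm tall, 218 mm long plywood bar (from 115 mm behind to 103 mm ahead of this point) with an orange handle standing on it, 80 mm long (along the stick), 18 mm wide, from 20 to 58 mm above the underside. This point lies in the handle, 43 mm above the underside and midway along it: grasp here. x points along the stick to the mouth, z up.
- stick_mouth (a point): Bottom of the V of the orange mouth at the stick's front end, 105 mm ahead of stick_grip and 10 mm above the underside. The V opens forwards, 110 degrees wide, 20 mm tall; its two tips stand 13 mm ahead of this point and 18 mm to either side (head 45 mm wide). It takes a block's square corner; its two tips together press squarely on a flat side.
- mat: Black rubber mat fixed to the bench, 300 mm (x) by 170 mm (y), 3 mm thick; origin at the centre of its underside. The stick lies on it at the start and belongs there.
- spare_pad: Bystander: spare brake pad, 52 x 110 x 22 mm, dark, on the bench; not to be used; origin at the underside.
- piston: Bystander: steel piston, 54 mm across, 45 mm tall; origin at the underside.
- bushing: Bystander: brass ring, 42 mm across, 30 mm tall; origin at the underside.
- spanner: Bystander: spanner, 180 mm long, lying flat; origin at the underside.
- cup: Bystander: red plastic cup, 84 mm across, 90 mm tall; origin at the underside.

How it is judged:
On the way, in this order (a step that is already met when the one before it is completed fails the run):
1. the push stick is lifted off the mat in the gripper (contact force between the fingers and stick above 2 N and z of stick_grip in the frame of mat above 0.061 m), for 0.1 s.
2. short of the grit, the pad is pressed flat on the fence by the stick (angle between the y axis of pad_center and the y axis of bed, either way round below 0.03 rad and y of pad_nose in the frame of bed below -0.04 m and contact force between stick and pad above 1 N and contact force between pad and fence above 1 N), for 0.15 s.
3. half-way over the grit, the stick feeds the pad while it bears on the fence (angle between the y axis of pad_center and the y axis of bed, either way round below 0.03 rad and y of pad_nose in the frame of bed between 0.03 and 0.13 m and contact force between stick and pad above 1 N and contact force between pad and fence above 0.5 N), for 0.15 s.
4. the stick has brought the pad up to the stop, against the fence (angle between the y axis of pad_center and the y axis of bed, either way round below 0.03 rad and y of pad_nose in the frame of bed above 0.167 m and contact force between pad and fence above 0.5 N and contact force between stick and pad above 0.5 N), for 0.1 s.
At the end, for the whole second after the job is handed in: Pad flat on the bed, within 1.7 degrees of the fence's line, its fence side at bed x over 31.5 mm, its nose within 4 mm of the stop; stick handle up (within 6 degrees) flat on the mat, its middle within 120 mm along and 85 mm across of the mat's centre (angle between the y axis of pad_center and the y axis of bed, either way round below 0.03 rad and x of each of pad_nose, pad_tail in the frame of bed above 0.0315 m and y of pad_nose in the frame of bed above 0.166 m and z of pad_center in the frame of bed below 0.027 m and x of stick_grip in the frame of mat between -0.12 and 0.12 m and y of stick_grip in the frame of mat between -0.085 and 0.085 m and z of stick_grip in the frame of mat below 0.051 m and angle between stick_grip's own z axis and vertical below 0.1 rad); the robot touches nothing.
It fails at once if with the pad's nose over the grit (or beyond), the pad is more than 2.9 degrees out of line with the fence, or the stick pushes it (over 1.5 N) while it does not bear on the fence (y of pad_nose in the frame of bed above -0.04 m and (angle between the y axis of pad_center and the y axis of bed, either way round above 0.05 rad or (contact force between stick and pad above 1.5 N and contact force between pad and fence below 0.05 N))).
It fails at once if the pad bears on the fence or on the stop with more than 20 N (contact force between pad and fence above 20 N or contact force between pad and stop above 20 N).
It fails at once if the gripper or arm touches the pad (contact force between any of the fingers, the arm and pad above 0.5 N).
It fails at once if the pad is lifted or tipped more than 6 mm off the bed (z of pad_center in the frame of bed above 0.029 m).
It fails at once if a bystander is moved more than 20 mm (distance of any of spare_pad, piston, bushing, spanner, cup from where it was at the start of the episode above 0.02 m).
It also fails if it takes over 72 s, if anything falls off the work surface, if the arm or the gripper's body presses on something with over 40 N, if the wrist force passes 120 N, or if a joint passes its speed limit or range.

## Working session

There is one attempt and no reset: what is moved stays moved. The work goes in short steps, Python scripts to look and compute and a shell command to move; the robot and the scene stay as the last step left them, time stands still between calls to the robot, and variables do not carry over. Pictures are saved under pics/ and viewed, and the job is handed in when it is done.

```bash
ls; mkdir -p pics; python3 - <<'E'
from station import ctrl
import cv2
o=ctrl.get_obs(); print(o)
for n in("scene","top"):
    c=ctrl.calibration(n);print(n,c)
    cv2.imwrite(f"pics/{n}0.png",ctrl.camera(n)[:,:,::-1])
E
```

```text
pics
{'time_s': 0.0, 'qpos': array([-1.19058704e+00,  3.00473330e-01,  1.52155579e+00, -2.85220210e-05,
        1.32072838e+00, -6.65738446e-02]), 'joint_vel': array([ 6.67077379e-04, -1.54624731e-03, -6.66795541e-04, -2.51824553e-04,
        6.11164930e-06, -8.37589571e-04]), 'tau': array([ 6.79609893e-04, -5.31806552e+01, -3.52736378e+01,  7.09151826e-02,
        2.43266195e-02, -1.25912952e-04]), 'ee_pos': array([ 0.23754692, -0.49577713,  0.21289581]), 'eef_rot': array([-1.61365764,  1.56963115,  1.97472523]), 'force': array([ 0.8016848 , -0.60816678, -0.28757606]), 'moment': array([-0.01454129,  0.03246395,  0.00756809]), 'grip_width': 0.0941246776601303}
scene {'K': array([[544.24309128,   0.        , 276.71432657],
       [  0.        , 544.24309128, 209.32642955],
       [  0.        ,   0.        ,   1.        ]]), 'R': array([[-0.78613172,  0.61790952,  0.01359228],
       [ 0.43966634,  0.57454873, -0.690353  ],
       [-0.43438512, -0.53673232, -0.723345  ]]), 't': array([ 0.46869443, -0.22801249,  1.61636433])}
top {'K': array([[529.78247863,   0.        , 274.08807871],
       [  0.        , 529.78247863, 212.11351928],
       [  0.        ,   0.        ,   1.        ]]), 'R': array([[-9.86787853e-04, -9.99993678e-01, -3.41610340e-03],
       [-9.82349806e-01,  1.60835010e-03, -1.87046175e-01],
       [ 1.87050487e-01,  3.17123362e-03, -9.82345183e-01]]), 't': array([0.04298984, 0.58834545, 1.14176782])}
```

View pics/scene0.png

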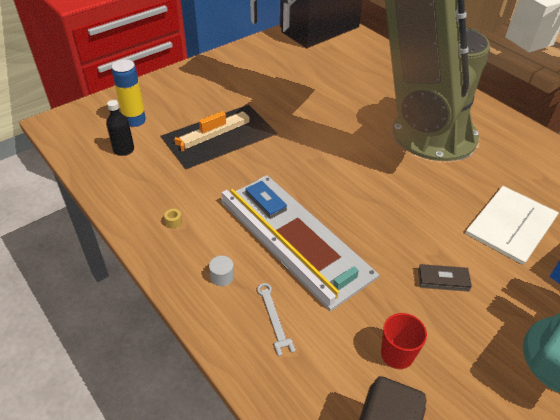

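View pics/top0.png

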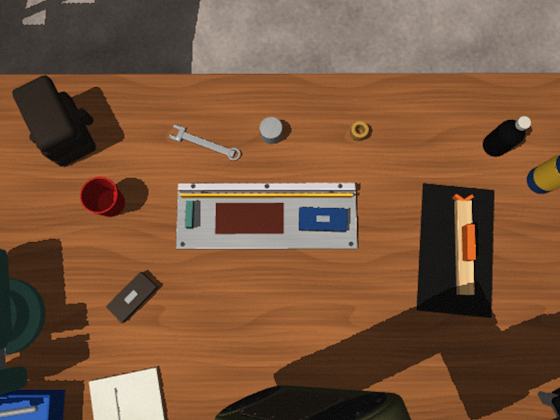

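```bash
cat > h.py <<'E'
from station import ctrl
import numpy as np, cv2
def ray(n,u,v,z):
    c=ctrl.calibration(n);R,t,K=c["R"],c["t"],c["K"]
    C=-R.T@t; d=R.T@np.linalg.inv(K)@np.array([u,v,1.]); return C+d*(z-C[2])/d[2]
def proj(n,X):
    c=ctrl.calibration(n);p=c["K"]@(c["R"]@np.asarray(X,float)+c["t"]);return p[:2]/p[2]
def mask(im,lo,hi):
    return cv2.inRange(cv2.cvtColor(im,cv2.COLOR_RGB2HSV),lo,hi)
E
python3 - <<'E'
import cv2
from h import *
im=cv2.imread("pics/top0.png")
a=cv2.resize(im[170:260,165:370],None,fx=3.9,fy=3.9,interpolation=cv2.INTER_CUBIC);cv2.imwrite("pics/bedz.png",a)
b=cv2.resize(im[170:330,400:510],None,fx=3.7,fy=3.7,interpolation=cv2.INTER_CUBIC);cv2.imwrite("pics/matz.png",b)
s=cv2.imread("pics/scene0.png")
b=cv2.resize(s[165:310,210:385],None,fx=4,fy=4,interpolation=cv2.INTER_CUBIC);cv2.imwrite("pics/sbedz.png",b)
rgb=im[:,:,::-1].copy()
def big(m,roi):
    k=np.zeros_like(m);x0,x1,y0,y1=roi;k[y0:y1,x0:x1]=m[y0:y1,x0:x1]
    cs,_=cv2.findContours(k,cv2.RETR_EXTERNAL,cv2.CHAIN_APPROX_NONE);return max(cs,key=cv2.contourArea)
def show(name,m,roi,z):
    c=big(m,roi);r=cv2.minAreaRect(c);p=cv2.boxPoints(r)
    W=np.array([ray("top",u,v,z)[:2] for u,v in p])
    e=[np.linalg.norm(W[i]-W[(i+1)%4]) for i in range(4)]
    print(name,cv2.contourArea(c),"px",np.round(r[0],1),"W",np.round(ray("top",*r[0],z),4),"edges",np.round(e[:2],4),"ang",[round(float(np.degrees(np.arctan2(*(W[(i+1)%4]-W[i])[::-1]))),2) for i in range(2)])
    return c
bed=(170,365,175,255)
show("pad blue",mask(rgb,(100,100,60),(125,255,255)),bed,.034)
show("grit",mask(rgb,(0,120,40),(8,255,160)),bed,.012)
show("stop",mask(rgb,(75,80,40),(95,255,255)),bed,.040)
show("strip",mask(rgb,(20,150,120),(32,255,255)),bed,.040)
show("bed",mask(rgb,(0,0,90),(180,60,255)),bed,.012)
show("handle",mask(rgb,(5,180,120),(15,255,255)),(455,490,215,270),.061)
show("mouth",mask(rgb,(5,180,120),(15,255,255)),(445,485,188,208),.023)
show("mat",mask(rgb,(0,0,0),(180,255,28)),(410,500,175,325),.003)
E
```

```text
pad blue 1010.5 px [322.5 218.5] W [ 0.5774 -0.0689  0.034 ] edges [0.0529 0.1097] ang [-2.57, -92.18]
grit 1916.5 px [249. 218.] W [0.5828 0.1011 0.012 ] edges [0.1553 0.0713] ang [-90.1, 179.78]
stop 146.5 px [189. 214.] W [0.5873 0.2371 0.04  ] edges [0.0138 0.0606] ang [-90.1, -178.4]
strip 218.0 px [266.  194.8] W [0.6321 0.0609 0.04  ] edges [0.3966 0.0072] ang [-89.59, 178.86]
bed 10310.5 px [266.5 215.5] W [0.5887 0.0601 0.012 ] edges [0.4288 0.1547] ang [-90.11, 178.27]
handle 415.5 px [468.5 242. ] W [ 0.519  -0.3899  0.061 ] edges [0.029  0.0808] ang [-90.09, 175.89]
mouth 60.0 px [463. 197.] W [ 0.6298 -0.3983  0.023 ] edges [0.0466 0.0144] ang [-90.1, 175.93]
mat 8926.0 px [456.2 250.3] W [ 0.5073 -0.3811  0.003 ] edges [0.3061 0.1741] ang [-5.51, -92.73]
```

```bash
ls pics
```

```text
bedz.png
matz.png
sbedz.png
scene0.png
top0.png
```

View pics/bedz.png

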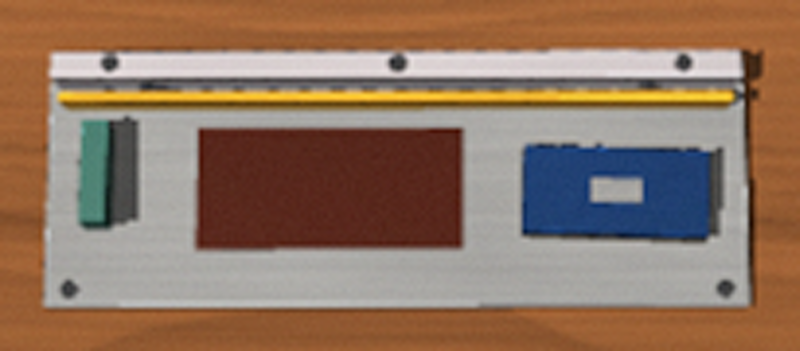

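View pics/matz.png

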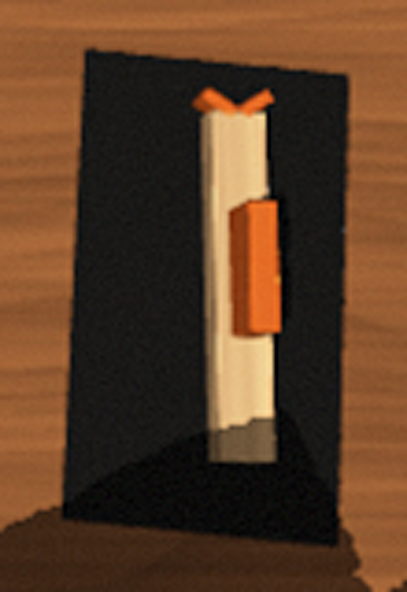

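View pics/sbedz.png

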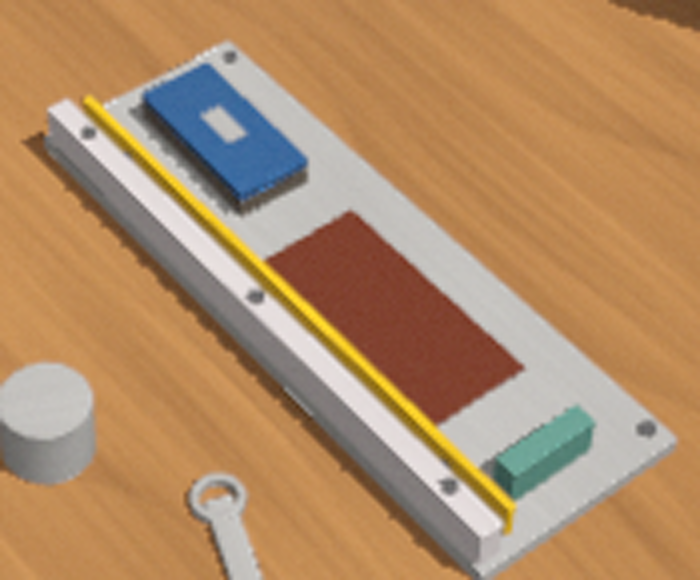

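```bash
python3 - <<'E'
from h import *
rgb=cv2.imread("pics/top0.png")[:,:,::-1].copy()
f=rgb.astype(float)
# strip centre per column, weighted by yellowness, z=.040
P=[]
for u in range(185,350):
    col=f[185:203,u]; w=np.clip(np.minimum(col[:,0],col[:,1])-col[:,2]-40,0,None)
    if w.sum()>60: P.append(ray("top",u,(w*np.arange(185,203)).sum()/w.sum(),.040)[:2])
P=np.array(P);p=np.polyfit(P[:,1],P[:,0],1);print("strip x=%.4f at y=0.06, slope %.4f"%(np.polyval(p,.06),p[0]),len(P),"yaw",-p[0])
# near bed edge: gray->wood saturation step, z=.012 ; threshold crossing
hsv=cv2.cvtColor(rgb,cv2.COLOR_RGB2HSV).astype(float);S=hsv[:,:,1]
def cross(a,off):
    mid=(a[:3].mean()+a[-3:].mean())/2;s=np.sign(a-mid);i=np.where(s[:-1]!=s[1:])[0]
    if len(i)==0:return None
    i=i[0];return off+i+(mid-a[i])/(a[i+1]-a[i])
def line(name,pts,z,ax):
    W=np.array([ray("top",u,v,z)[:2] for u,v in pts])
    y,x=(W[:,1],W[:,0]) if ax=='y' else (W[:,0],W[:,1])
    for _ in range(3):
        q=np.polyfit(y,x,1);r=abs(np.polyval(q,y)-x);k=r<max(.0015,2*np.median(r));y,x=y[k],x[k]
    print(name,"value at mid %.4f (mid %.4f) slope %.4f n%d"%(np.polyval(q,y.mean()),y.mean(),q[0],len(x)))
    return q
E=[(u,cross(S[240:256,u],240)) for u in range(182,352)];qn=line("near edge x",[e for e in E if e[1]],.012,'y')
E=[(cross(S[v,170:184],170),v) for v in range(200,244)];ql=line("left edge y",[e for e in E if e[0]],.012,'x')
E=[(cross(S[v,350:364],350),v) for v in range(200,244)];qr=line("right edge y",[e for e in E if e[0]],.012,'x')
# grit edges
G=f[:,:,0]-f[:,:,2]
E=[(cross(G[v,205:225],205),v) for v in range(206,230)];line("grit far y",[e for e in E if e[0]],.012,'x')
E=[(cross(G[v,274:294],274),v) for v in range(206,230)];line("grit near y",[e for e in E if e[0]],.012,'x')
# pad edges
B=f[:,:,2]-f[:,:,0]
E=[(u,cross(B[198:214,u],198)) for u in range(304,344)];line("pad fence side x",[e for e in E if e[1]],.034,'y')
E=[(u,cross(B[222:238,u],222)) for u in range(304,344)];line("pad near side x",[e for e in E if e[1]],.034,'y')
E=[(cross(B[v,290:308],290),v) for v in range(211,226)];line("pad nose y",[e for e in E if e[0]],.034,'x')
E=[(cross(B[v,338:356],338),v) for v in range(211,226)];line("pad tail y",[e for e in E if e[0]],.034,'x')
# stop: nose-face top edge, teal
T=(f[:,:,1]+f[:,:,2])/2-f[:,:,0]
E=[(cross(T[v,188:203],188),v) for v in range(203,226)];line("stop face y(z=.04)",[e for e in E if e[0]],.040,'x')
# stick: bar edges (z=.023), handle top edges
for v0,v1,nm in((212,222,'front'),(272,284,'rear')):
  L=[];Rr=[]
  for v in range(v0,v1):
    V=hsv[v,:,2]
    a=cross(V[448:464],448)
    b=cross(V[466:482],466)
    if a:L.append((a,v))
    if b:Rr.append((b,v))
  print(nm,"bar L,R y(z.023):",[np.round(ray("top",*np.mean(q,0),.023),4) for q in(L,Rr) if q])
E2=[(u,cross(hsv[286:302,u,2],286)) for u in range(459,472)];print("rear end",np.round(ray("top",*np.mean([e for e in E2 if e[1]],0),.023),4))
E
python3 - <<'E'
import cv2
a=cv2.imread("pics/scene0.png")[100:170,155:285]
cv2.imwrite("pics/smatz.png",cv2.resize(a,None,fx=6,fy=6,interpolation=cv2.INTER_CUBIC))
E
```

```text
strip x=0.6329 at y=0.06, slope -0.0003 165 yaw 0.00028935718729637797
near edge x value at mid 0.5111 (mid 0.0600) slope 0.0002 n170
left edge y value at mid 0.2710 (mid 0.5749) slope 0.0015 n44
right edge y value at mid -0.1496 (mid 0.5742) slope -0.0011 n44
grit far y value at mid 0.1802 (mid 0.5841) slope -0.0025 n24
grit near y value at mid 0.0213 (mid 0.5839) slope -0.0032 n24
pad fence side x value at mid 0.6032 (mid -0.0716) slope 0.0327 n40
pad near side x value at mid 0.5510 (mid -0.0706) slope 0.0360 n40
pad nose y value at mid -0.0142 (mid 0.5787) slope -0.0307 n15
pad tail y value at mid -0.1236 (mid 0.5785) slope -0.0310 n15
stop face y(z=.04) value at mid 0.2299 (mid 0.5873) slope -0.0237 n23
front bar L,R y(z.023): [array([ 0.5836, -0.3781,  0.023 ]), array([ 0.5835, -0.4151,  0.023 ])]
rear bar L,R y(z.023): [array([ 0.4431, -0.3713,  0.023 ]), array([ 0.443 , -0.4093,  0.023 ])]
rear end [ 0.4051 -0.3877  0.023 ]
```

View pics/smatz.png

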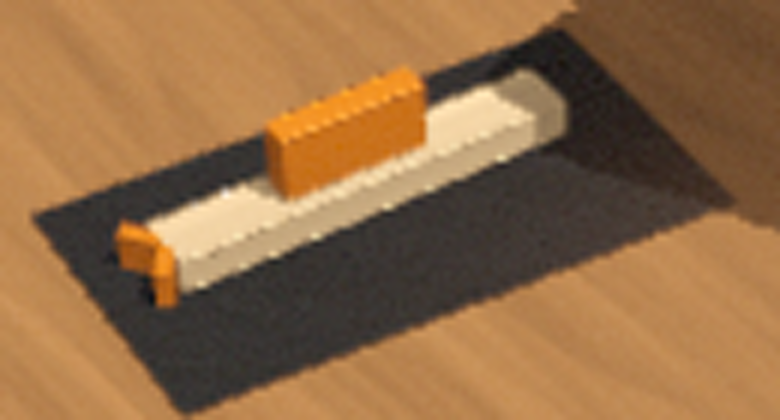

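```bash
cat >> h.py <<'E'
from scipy.spatial.transform import Rotation as Ro
def tool():
    o=ctrl.get_obs();return o,Ro.from_euler('xyz',o["eef_rot"]).as_matrix()
def plan(target,yaw_y):
    """slide & spin to TCP target, tool y axis heading yaw_y (mod pi)"""
    o,R=tool();d=R.T@(np.array(target)-o["ee_pos"])
    a=np.arctan2(R[1,1],R[0,1]);
    # spin + about tool x(down) -> yaw decreases
    s=-(yaw_y-a);s=(s+np.pi/2)%np.pi-np.pi/2
    print("t",round(o["time_s"],3),"slide",np.round(d,4),"spin",round(np.degrees(s),2),"toolx",np.round(R[:,0],3),"tooly",np.round(R[:,1],3),"q6",o["qpos"][5].round(3))
E
python3 - <<'E'
from h import *
for u in(474.6,475.1,475.6):print(ray("top",u,242,.061)[:2])
plan([.520,-.3955,.10],np.pi/2-.041);plan([.520,-.3955,.035],np.pi/2-.041)
E
```

```text
[ 0.51901314 -0.40344875]
[ 0.51901154 -0.40455875]
[ 0.51900994 -0.40566874]
t 0.1 slide [ 0.1129  0.0317 -0.298 ] spin 27.95 toolx [-0.     0.001 -1.   ] tooly [ 0.432 -0.902 -0.001] q6 -0.067
t 0.1 slide [ 0.1779  0.0318 -0.298 ] spin 27.95 toolx [-0.     0.001 -1.   ] tooly [ 0.432 -0.902 -0.001] q6 -0.067
```

```bash
python3 -m creep '{"hand":[-1,-1,-1,-1,-1,-1,-1,-1,-1,-1,-1,-1],"slide":[[0.01,0.003,-0.03],[0.02,0.007,-0.065],[0.03,0.011,-0.1],[0.045,0.015,-0.135],[0.06,0.018,-0.17],[0.075,0.022,-0.205],[0.09,0.026,-0.24],[0.1,0.029,-0.275],[0.1129,0.0318,-0.298],[0.1129,0.0318,-0.298],[0.1129,0.0318,-0.298],[0.1129,0.0318,-0.298]],"spin":[4,8,12,16,20,24,27.95,27.95,27.95,27.95,27.95,27.95]}' 60
python3 - <<'E'
from h import *
cv2.imwrite("pics/top1.png",ctrl.camera("top")[:,:,::-1])
plan([.520,-.3955,.035],np.pi/2-.041);print(ctrl.get_obs()["force"])
E
```

```text
time_s: 1.1
ee_pos: [0.5196, -0.3962, 0.1006]
eef_rot: [-0.192, 1.57, 2.908]
force: [0.4, -0.0, 0.6]
grip_width: 0.0942
t 1.15 slide [ 0.066  -0.0011 -0.0005] spin -0.05 toolx [ 0. -0. -1.] tooly [-0.042 -0.999  0.   ] q6 0.905
[-1.5598685  -0.64406728  0.36421075]
```

```bash
python3 -m creep '{"hand":[-1,-1,-1,-1,0.3,1,1,1,1,1,1,1],"slide":[[0.02,-0.0005,0],[0.045,-0.0005,0],[0.06,-0.0005,0],[0.065,-0.0005,0],[0.065,-0.0005,0],[0.065,-0.0005,0],[0.065,-0.0005,0],[0.065,-0.0005,0],[0.065,-0.0005,0],[0.065,-0.0005,0],[0.065,-0.0005,0],[0.065,-0.0005,0]],"spin":[0,0,0,0,0,0,0,0,0,0,0,0]}' 60
python3 - <<'E'
from h import *
o=ctrl.get_obs();print(o["force"],o["moment"],o["ee_pos"])
E
```

```text
time_s: 2.15
ee_pos: [0.5202, -0.3954, 0.0357]
eef_rot: [2.547, 1.571, -0.636]
force: [0.0, 0.6, 0.1]
grip_width: 0.0442
[0.04788795 0.61219466 0.1416487 ] [ 0.05586927  0.01163083 -0.02186573] [ 0.52018374 -0.39544318  0.03569017]
```

```bash
python3 -m creep '{"hand":[1,1,1,1,1,1,1,1,1,1,1,1],"slide":[[0,0,0],[0,0,0],[0,0,0],[0,0,0],[0,0,0],[0,0,0],[-0.01,0,0],[-0.03,0,0],[-0.05,0,0],[-0.068,0,0],[-0.068,0,0],[-0.068,0,0]],"spin":[0,0,0,0,0,0,0,0,0,0,0,0]}' 60
python3 - <<'E'
from h import *
cv2.imwrite("pics/scene2.png",ctrl.camera("scene")[:,:,::-1])
plan([.415,-.069,.10],np.pi/2)
o=ctrl.get_obs();print(o["force"],o["moment"],o["ee_pos"])
E
```

```text
time_s: 3.15
ee_pos: [0.5203, -0.3956, 0.1043]
eef_rot: [2.433, 1.569, -0.749]
force: [-0.2, -0.0, -1.7]
grip_width: 0.0172
t 3.2 slide [ 0.0031 -0.3216  0.1182] spin -2.35 toolx [-0.001  0.    -1.   ] tooly [-0.041 -0.999 -0.   ] q6 0.906
[-0.24530856  0.53137167 -2.82177645] [ 0.02643314  0.01783411 -0.0180165 ] [ 0.51988108 -0.39522663  0.10290383]
```

View pics/scene2.png

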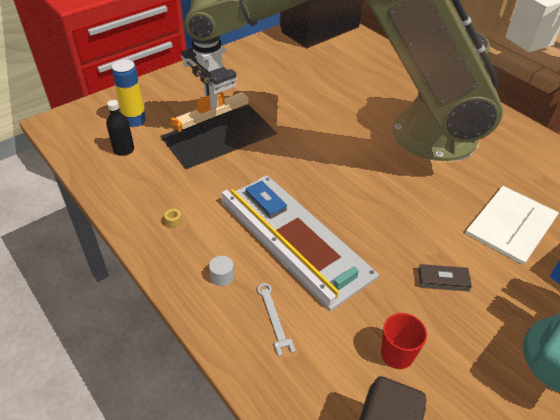

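```bash
python3 -m creep '{"hand":[1,1,1,1,1,1,1,1,1,1,1,1],"slide":[[0,-0.015,0.006],[0,-0.045,0.017],[0,-0.08,0.03],[0,-0.115,0.043],[0,-0.15,0.056],[0,-0.185,0.069],[0,-0.22,0.082],[0,-0.255,0.094],[0,-0.285,0.105],[0,-0.308,0.113],[0,-0.3216,0.1182],[0,-0.3216,0.1182]],"spin":[0,-0.5,-1,-1.5,-2,-2.35,-2.35,-2.35,-2.35,-2.35,-2.35,-2.35]}'
python3 - <<'E'
from h import *
im=ctrl.camera("top");cv2.imwrite("pics/top3.png",im[:,:,::-1])
plan([.415,-.069,.0475],np.pi/2)
E
python3 - <<'E'
import cv2
a=cv2.imread("pics/top3.png")[170:370,220:380]
cv2.imwrite("pics/top3z.png",cv2.resize(a,None,fx=3,fy=3,interpolation=cv2.INTER_CUBIC))
E
```

```text
time_s: 4.2
ee_pos: [0.4138, -0.0671, 0.1025]
eef_rot: [-0.344, 1.568, 2.8]
force: [-1.5, -1.1, -2.4]
grip_width: 0.0172
t 4.25 slide [ 0.0553  0.0006 -0.0005] spin 0.12 toolx [-0.001  0.    -1.   ] tooly [ 0.002 -1.    -0.   ] q6 1.318
```

View pics/top3z.png

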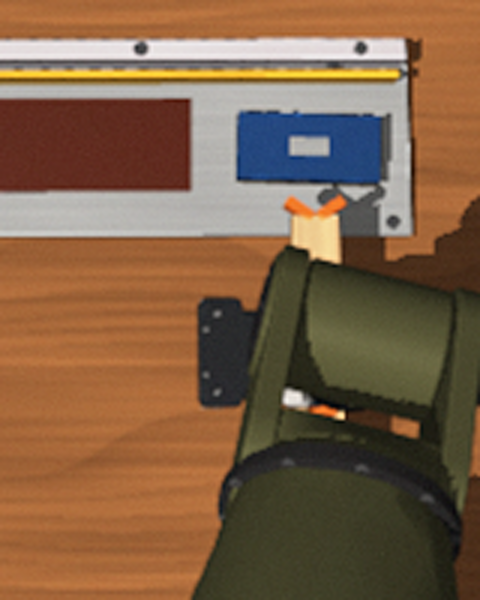

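```bash
python3 -m creep '{"hand":[1,1,1,1,1,1,1,1,1,1,1,1],"slide":[[0.01,0,0],[0.025,0,0],[0.04,0,0],[0.05,0,0],[0.0545,0,0],[0.0545,0,0],[0.0545,0,-0.002],[0.0545,0,-0.005],[0.0545,0,-0.008],[0.0545,0,-0.011],[0.0545,0,-0.013],[0.0545,0,-0.013]],"spin":[0,0,0,0,0,0,0,0,0,0,0,0]}'
python3 - <<'E'
from h import *
o=ctrl.get_obs();print(o["force"],o["moment"],o["ee_pos"])
plan([.433,-.069,.0475],np.pi/2)
E
```

```text
time_s: 5.25
ee_pos: [0.4288, -0.0693, 0.0492]
eef_rot: [2.921, 1.57, -0.221]
force: [0.4, -0.2, -1.0]
grip_width: 0.0176
[ 0.38128712 -0.22870636 -1.02171181] [-0.01077489 -0.00619793 -0.02342082] [ 0.42876585 -0.06925764  0.04924595]
t 5.25 slide [ 0.0017 -0.0003 -0.0042] spin 0.01 toolx [ 0.001 -0.    -1.   ] tooly [ 0. -1.  0.] q6 1.326
```

```bash
python3 -m creep '{"hand":[1,1,1,1,1,1,1,1,1,1,1,1],"slide":[[0.001,0,-0.001],[0.0015,0,-0.003],[0.0015,0,-0.005],[0.0015,0,-0.007],[0.0015,0,-0.009],[0.0015,0,-0.011],[0.0015,0,-0.013],[0.0015,0,-0.015],[0.0015,0,-0.017],[0.0015,0,-0.019],[0.0015,0,-0.021],[0.0015,0,-0.023]],"spin":[0,0,0,0,0,0,0,0,0,0,0,0]}'
python3 - <<'E'
from h import *
o=ctrl.get_obs();print(o["force"],o["moment"],o["ee_pos"])
im=ctrl.camera("top");cv2.imwrite("pics/top4.png",im[:,:,::-1])
a=im[170:260,220:380,::-1];cv2.imwrite("pics/top4z.png",cv2.resize(a,None,fx=5,fy=5,interpolation=cv2.INTER_CUBIC))
E
```

```text
time_s: 6.25
ee_pos: [0.4514, -0.0692, 0.0475]
eef_rot: [-0.408, 1.571, 2.734]
force: [-2.3, -0.7, -1.8]
grip_width: 0.0173
[-2.28845424 -0.68593125 -1.83128971] [ 0.01367872  0.66677867 -0.03505924] [ 0.45141763 -0.0692175   0.0475061 ]
```

View pics/top4z.png

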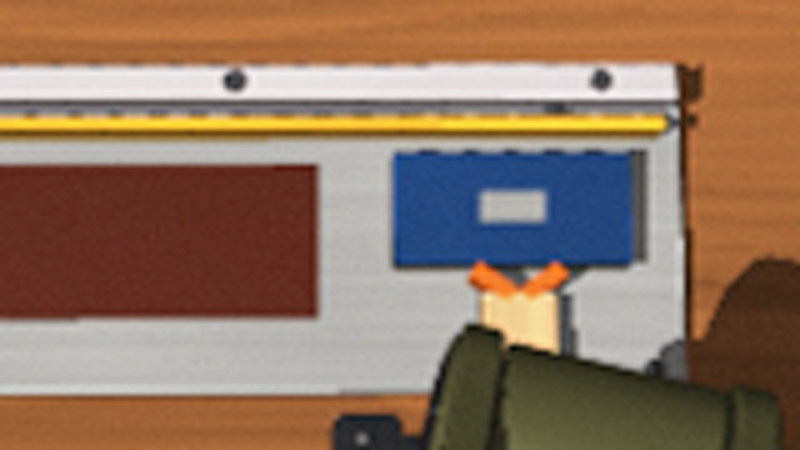

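```bash
python3 -m creep '{"hand":[1,1,1,1,1],"slide":[[0,0,-0.001],[0,0,-0.002],[0,0,-0.003],[0,0,-0.004],[0,0,-0.005]],"spin":[0,0,0,0,0]}'
python3 -m creep '{"hand":[1,1,1],"slide":[[0,0,-0.0005],[0,0,-0.001],[0,0,-0.001]],"spin":[0,0,0]}'
python3 -m creep '{"hand":[1,1,1],"slide":[[0,0,-0.0005],[0,0,-0.001],[0,0,-0.001]],"spin":[0,0,0]}'
```

```text
time_s: 6.72
ee_pos: [0.4563, -0.0693, 0.0476]
eef_rot: [2.996, 1.571, -0.145]
force: [-2.6, -0.0, -2.6]
grip_width: 0.018
time_s: 6.97
ee_pos: [0.4573, -0.0692, 0.0475]
eef_rot: [3.09, 1.571, -0.052]
force: [-2.2, -0.2, -2.0]
grip_width: 0.0179
time_s: 7.22
ee_pos: [0.4583, -0.0693, 0.0476]
eef_rot: [2.908, 1.571, -0.234]
force: [-2.2, 0.5, -2.3]
grip_width: 0.0177
```

```bash
for i in 1; do :; done
python3 -m creep '{"hand":[1,1,1],"slide":[[0,0,-0.0005],[0,0,-0.001],[0,0,-0.001]],"spin":[0,0,0]}' | grep -E "pos|force"
python3 -m creep '{"hand":[1,1,1],"slide":[[0,0,-0.0005],[0,0,-0.001],[0,0,-0.001]],"spin":[0,0,0]}' | grep -E "pos|force"
```

```text
ee_pos: [0.4593, -0.0692, 0.0475]
force: [-2.6, -0.3, -2.8]
ee_pos: [0.4603, -0.0692, 0.0475]
force: [-2.2, 0.6, -3.3]
```

```bash

python3 -m creep '{"hand":[1,1,1],"slide":[[0,0,-0.0005],[0,0,-0.001],[0,0,-0.001]],"spin":[0,0,0]}' | grep -E "pos|force"
```

```text
ee_pos: [0.4613, -0.0692, 0.0475]
force: [-2.3, -0.4, -2.1]
```

```bash

python3 -m creep '{"hand":[1,1,1],"slide":[[0,0,-0.0005],[0,0,-0.001],[0,0,-0.001]],"spin":[0,0,0]}' | grep -E "pos|force"
```

```text
ee_pos: [0.4615, -0.0692, 0.0474]
force: [-10.0, -0.2, 1.5]
```

```bash

python3 -m creep '{"hand":[1,1,1],"slide":[[0,0,0.0001],[0,0,0.0002],[0,0,0.0002]],"spin":[0,0,0]}' | grep -E "pos|force"
python3 - <<'E'
from h import *
im=ctrl.camera("top")
a=im[170:260,220:380,::-1];cv2.imwrite("pics/top5z.png",cv2.resize(a,None,fx=5,fy=5,interpolation=cv2.INTER_CUBIC));cv2.imwrite("pics/top5.png",im[:,:,::-1])
o=ctrl.get_obs();print(o["time_s"],o["force"],o["moment"],o["ee_pos"],o["eef_rot"])
E
```

```text
ee_pos: [0.4615, -0.0692, 0.0475]
force: [-7.8, -0.1, 1.1]
8.5167 [-7.16193356e+00 -2.42479672e-01 -3.40681950e-03] [-0.02913795  1.30680159  0.01276073] [ 0.46144071 -0.06920952  0.04743817] [-0.12544272  1.56933456  3.01615936]
```

View pics/top5z.png

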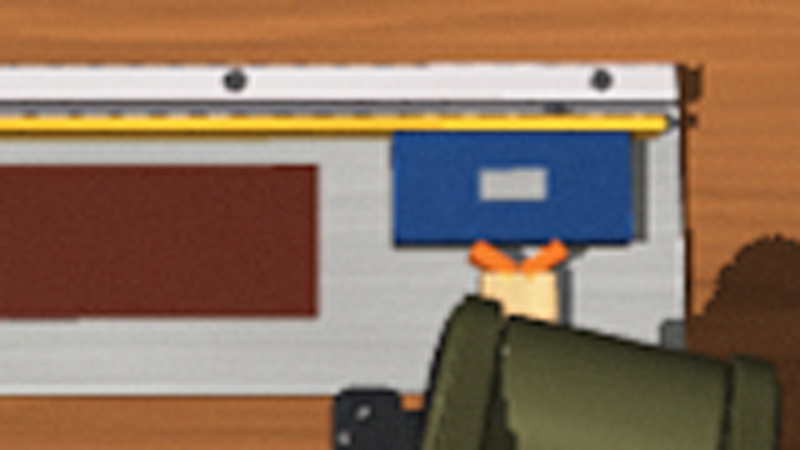

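```bash
python3 - <<'E'
from h import *
f=cv2.imread("pics/top5.png")[:,:,::-1].astype(float)
def cross(a,off):
    mid=(a[:3].mean()+a[-3:].mean())/2;s=np.sign(a-mid);i=np.where(s[:-1]!=s[1:])[0]
    if len(i)==0:return None
    i=i[0];return off+i+(mid-a[i])/(a[i+1]-a[i])
B=f[:,:,2]-f[:,:,0]
for nm,a,b in(("nose",290,308),("tail",338,356)):
    E=[(cross(B[v,a:b],a),v) for v in range(201,214)];E=[e for e in E if e[0]]
    W=np.array([ray("top",u,v,.034) for u,v in E]);print(nm,np.median(W[:,1]).round(4),np.polyfit(W[:,0],W[:,1],1)[0].round(3))
E=[(u,cross(B[210:226,u],210)) for u in list(range(304,312))+list(range(336,343))];W=np.array([ray("top",u,v,.034) for u,v in E if v]);q=np.polyfit(W[:,1],W[:,0],1);print("near side x",np.polyval(q,-.07),"slope",q[0])
Yt=-.1245
plan([.503,Yt-.014-.0742,.0495],np.pi/2+np.pi/4)
E
```

```text
nose -0.0132 0.006
tail -0.123 0.021
near side x 0.5786012957478445 slope -0.004539240212298373
t 8.517 slide [-0.0021  0.1435 -0.0416] spin -45.0 toolx [-0.001  0.    -1.   ] tooly [ 0. -1. -0.] q6 1.344
```

```bash

python3 -m creep '{"hand":[1,1,1,1,1,1,1,1,1,1,1,1],"slide":[[0,0,0.01],[-0.001,0.01,0.028],[-0.002,0.035,0.03],[-0.002,0.06,0.03],[-0.002,0.085,0.03],[-0.002,0.11,0.03],[-0.002,0.13,0.02],[-0.002,0.14,0.005],[-0.002,0.14,-0.012],[-0.002,0.14,-0.028],[-0.002,0.14,-0.039],[-0.002,0.14,-0.0415]],"spin":[0,-5,-11,-17,-23,-29,-35,-41,-45,-45,-45,-45]}' | grep -E "pos|force|time"
python3 - <<'E'
from h import *
im=ctrl.camera("top")
a=im[170:290,260:420,::-1];cv2.imwrite("pics/top6z.png",cv2.resize(a,None,fx=5,fy=5,interpolation=cv2.INTER_CUBIC));cv2.imwrite("pics/top6.png",im[:,:,::-1])
plan([.5028,-.2092,.0495],np.pi*.75)
E
```

```text
time_s: 9.52
ee_pos: [0.5053, -0.2095, 0.0498]
force: [0.0, -0.6, -2.3]
t 9.567 slide [ 0.0001 -0.0014  0.0012] spin 0.02 toolx [ 0.001 -0.    -1.   ] tooly [ 0.707 -0.707  0.001] q6 0.325
```

View pics/top6z.png

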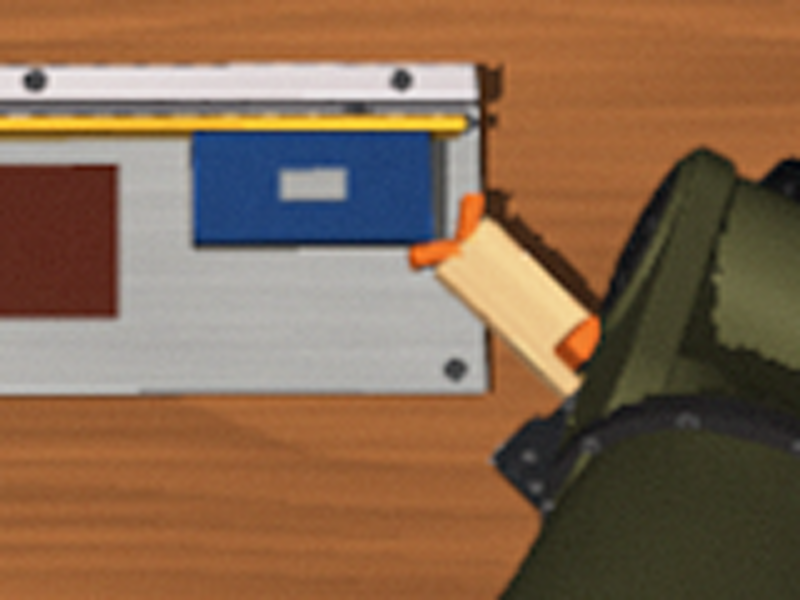

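```bash

python3 -m creep '{"hand":[1,1,1,1,1],"slide":[[0,-0.0018,-0.0018],[0,-0.0036,-0.0036],[0,-0.0054,-0.0054],[0,-0.007,-0.007],[0,-0.007,-0.007]],"spin":[0,0,0,0,0]}' | grep -E "pos|force|time"
```

```text
time_s: 9.98
ee_pos: [0.5033, -0.1989, 0.0497]
force: [1.1, -0.2, -2.6]
```

```bash

python3 -m creep '{"hand":[1,1,1,1],"slide":[[0,0.0003,-0.0011],[0,0.0005,-0.002],[0,0.0007,-0.0028],[0,0.0007,-0.0028]],"spin":[0,0,0,0]}' | grep -E "pos|force|time"
```

```text
time_s: 10.32
ee_pos: [0.5057, -0.1982, 0.0495]
force: [-4.1, -2.7, 0.3]
```

```bash

python3 -m creep '{"hand":[1,1,1,1,1,1],"slide":[[0,-0.001,-0.0013],[0,-0.0022,-0.0025],[0,-0.0034,-0.0037],[0,-0.0046,-0.0049],[0,-0.0058,-0.0061],[0,-0.007,-0.0073]],"spin":[0,0,0,0,0,0]}' | grep -E "pos|force|time"
```

```text
time_s: 10.82
ee_pos: [0.5053, -0.1896, 0.0498]
force: [-10.9, -15.1, 3.6]
```

```bash

python3 -m creep '{"hand":[1,1,1,1],"slide":[[0,-0.0003,0.0003],[0,-0.001,-0.0004],[0,-0.0017,-0.0011],[0,-0.0024,-0.0018]],"spin":[0,0,0,0]}' | grep -E "pos|force|time"
```

```text
time_s: 11.15
ee_pos: [0.5052, -0.1861, 0.0497]
force: [-6.8, -11.3, 1.0]
```

```bash

python3 -m creep '{"hand":[1,1,1,1,1,1],"slide":[[0,-0.0012,-0.001],[0,-0.0024,-0.0022],[0,-0.0036,-0.0034],[0,-0.0048,-0.0046],[0,-0.006,-0.0058],[0,-0.0072,-0.007]],"spin":[0,0,0,0,0,0]}' | grep -E "pos|force|time"
python3 - <<'E'
from h import *
im=ctrl.camera("top")
a=im[170:290,230:390,::-1];cv2.imwrite("pics/top7z.png",cv2.resize(a,None,fx=5,fy=5,interpolation=cv2.INTER_CUBIC));cv2.imwrite("pics/top7.png",im[:,:,::-1])
s=ctrl.camera("scene");cv2.imwrite("pics/s7z.png",cv2.resize(s[130:250,200:340,::-1],None,fx=5,fy=5,interpolation=cv2.INTER_CUBIC))
o=ctrl.get_obs();print(o["time_s"],o["force"],o["ee_pos"],o["eef_rot"])
E
```

```text
time_s: 11.65
ee_pos: [0.5052, -0.1759, 0.0497]
force: [-6.3, -8.4, -0.3]
11.75 [-5.89065935 -6.85601084 -0.37635796] [ 0.50527642 -0.17555755  0.04964358] [ 0.27809207  1.56937029 -2.07851157]
```

View pics/top7z.png

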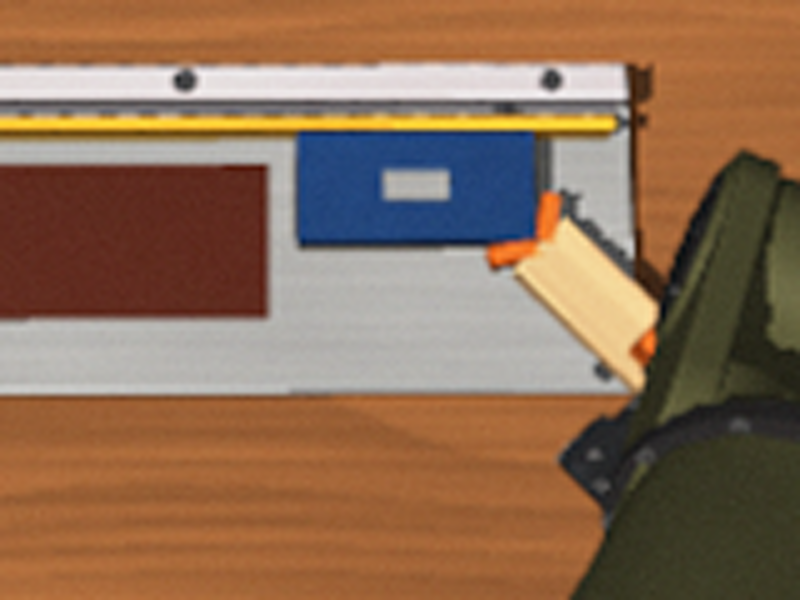

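View pics/s7z.png

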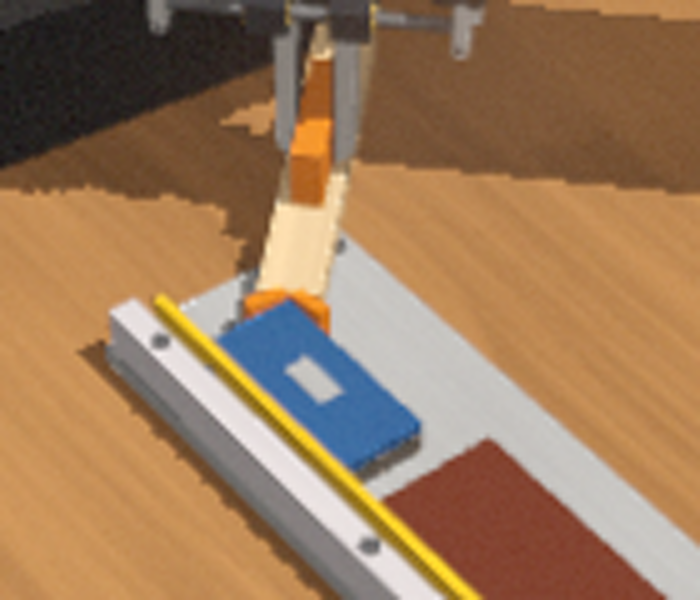

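```bash

python3 -m creep '{"hand":[1,1,1,1,1,1],"slide":[[0,-0.0012,-0.0012],[0,-0.0024,-0.0024],[0,-0.0036,-0.0036],[0,-0.0048,-0.0048],[0,-0.006,-0.006],[0,-0.0072,-0.0072]],"spin":[0,0,0,0,0,0]}' | grep -E "pos|force|time"
```

```text
time_s: 12.25
ee_pos: [0.5052, -0.1657, 0.0497]
force: [-7.0, -10.6, 1.9]
```

```bash

python3 -m creep '{"hand":[1,1,1,1,1,1],"slide":[[0,-0.0012,-0.0012],[0,-0.0024,-0.0024],[0,-0.0036,-0.0036],[0,-0.0048,-0.0048],[0,-0.006,-0.006],[0,-0.0072,-0.0072]],"spin":[0,0,0,0,0,0]}' | grep -E "pos|force|time"
```

```text
time_s: 12.75
ee_pos: [0.5051, -0.1555, 0.0497]
force: [-6.6, -9.5, 1.4]
```

```bash

python3 -m creep '{"hand":[1,1,1,1,1,1,1,1,1,1,1,1],"slide":[[0,-0.0012,-0.0012],[0,-0.0024,-0.0024],[0,-0.0036,-0.0036],[0,-0.0048,-0.0048],[0,-0.006,-0.006],[0,-0.0072,-0.0072],[0,-0.0084,-0.0084],[0,-0.0096,-0.0096],[0,-0.0108,-0.0108],[0,-0.012,-0.012],[0,-0.0132,-0.0132],[0,-0.0144,-0.0144]],"spin":[0,0,0,0,0,0,0,0,0,0,0,0]}' | grep -E "pos|force|time"
```

```text
time_s: 13.75
ee_pos: [0.5051, -0.1352, 0.0497]
force: [-7.4, -11.5, 1.5]
```

```bash

python3 -m creep '{"hand":[1,1,1,1,1,1,1,1,1,1,1,1],"slide":[[0,-0.0013,-0.0011],[0,-0.0025,-0.0023],[0,-0.0037,-0.0035],[0,-0.0049,-0.0047],[0,-0.0061,-0.0059],[0,-0.0073,-0.0071],[0,-0.0085,-0.0083],[0,-0.0097,-0.0095],[0,-0.0109,-0.0107],[0,-0.0121,-0.0119],[0,-0.0133,-0.0131],[0,-0.0145,-0.0143]],"spin":[0,0,0,0,0,0,0,0,0,0,0,0]}' | grep -E "pos|force|time"
```

```text
time_s: 14.75
ee_pos: [0.5051, -0.1147, 0.0496]
force: [-5.9, -10.2, 2.0]
```

```bash

python3 -m creep '{"hand":[1,1,1,1,1,1,1,1,1,1,1,1],"slide":[[0,-0.0012,-0.0012],[0,-0.0024,-0.0024],[0,-0.0036,-0.0036],[0,-0.0048,-0.0048],[0,-0.006,-0.006],[0,-0.0072,-0.0072],[0,-0.0084,-0.0084],[0,-0.0096,-0.0096],[0,-0.0108,-0.0108],[0,-0.012,-0.012],[0,-0.0132,-0.0132],[0,-0.0144,-0.0144]],"spin":[0,0,0,0,0,0,0,0,0,0,0,0]}' | grep -E "pos|force|time"
python3 - <<'E'
from h import *
im=ctrl.camera("top")
a=im[170:290,190:350,::-1];cv2.imwrite("pics/top8z.png",cv2.resize(a,None,fx=5,fy=5,interpolation=cv2.INTER_CUBIC))
o=ctrl.get_obs();print(o["time_s"],o["force"],o["ee_pos"],o["eef_rot"])
E
```

```text
time_s: 15.75
ee_pos: [0.505, -0.0943, 0.0496]
force: [-6.5, -10.2, 2.5]
15.8 [-5.47101862 -7.80683065  0.03180857] [ 0.50509904 -0.09401816  0.04960747] [ 0.13586765  1.56929896 -2.22095494]
```

View pics/top8z.png

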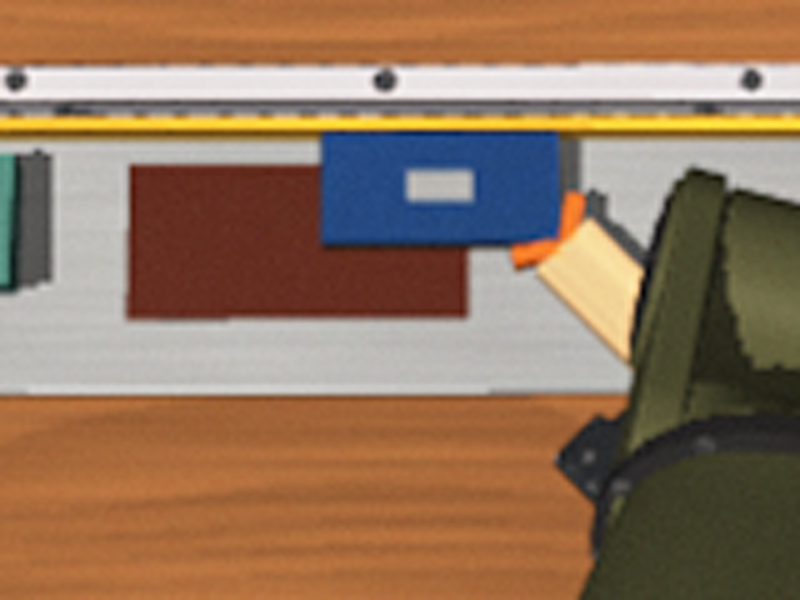

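```bash

python3 -m creep '{"hand":[1,1,1,1,1,1,1,1,1,1,1,1],"slide":[[0,-0.0012,-0.0012],[0,-0.0024,-0.0024],[0,-0.0036,-0.0036],[0,-0.0048,-0.0048],[0,-0.006,-0.006],[0,-0.0072,-0.0072],[0,-0.0084,-0.0084],[0,-0.0096,-0.0096],[0,-0.0108,-0.0108],[0,-0.012,-0.012],[0,-0.0132,-0.0132],[0,-0.0144,-0.0144]],"spin":[0,0,0,0,0,0,0,0,0,0,0,0]}' | grep -E "pos|force|time"
```

```text
time_s: 16.8
ee_pos: [0.505, -0.074, 0.0496]
force: [-13.0, -15.7, 4.3]
```

```bash

python3 -m creep '{"hand":[1,1,1,1,1,1,1,1,1,1,1,1],"slide":[[0,-0.0012,-0.0012],[0,-0.0024,-0.0024],[0,-0.0036,-0.0036],[0,-0.0048,-0.0048],[0,-0.006,-0.006],[0,-0.0072,-0.0072],[0,-0.0084,-0.0084],[0,-0.0096,-0.0096],[0,-0.0108,-0.0108],[0,-0.012,-0.012],[0,-0.0132,-0.0132],[0,-0.0144,-0.0144]],"spin":[0,0,0,0,0,0,0,0,0,0,0,0]}' | grep -E "pos|force|time"
```

```text
time_s: 17.8
ee_pos: [0.5048, -0.0538, 0.0496]
force: [-3.2, -6.9, -0.4]
```

```bash

python3 -m creep '{"hand":[1,1,1,1,1,1],"slide":[[0,-0.0012,-0.0012],[0,-0.0024,-0.0024],[0,-0.0036,-0.0036],[0,-0.0048,-0.0048],[0,-0.006,-0.006],[0,-0.0072,-0.0072]],"spin":[0,0,0,0,0,0]}' | grep -E "pos|force|time"
```

```text
time_s: 18.3
ee_pos: [0.505, -0.0435, 0.0496]
force: [-12.5, -18.2, 5.4]
```

```bash

python3 -m creep '{"hand":[1,1,1],"slide":[[0,-0.0014,-0.001],[0,-0.0024,-0.002],[0,-0.0034,-0.003]],"spin":[0,0,0]}' | grep -E "pos|force|time"
```

```text
time_s: 18.55
ee_pos: [0.5049, -0.0386, 0.0496]
force: [-4.6, -7.6, 0.9]
```

```bash

python3 -m creep '{"hand":[1,1,1],"slide":[[0,-0.001,-0.001],[0,-0.002,-0.002],[0,-0.003,-0.003]],"spin":[0,0,0]}' | grep -E "pos|force|time"
```

```text
time_s: 18.8
ee_pos: [0.5049, -0.0344, 0.0496]
force: [-4.2, -8.5, 0.4]
```

```bash

python3 -m creep '{"hand":[1,1,1],"slide":[[0,-0.001,-0.001],[0,-0.002,-0.002],[0,-0.003,-0.003]],"spin":[0,0,0]}' | grep -E "pos|force|time"
```

```text
time_s: 19.05
ee_pos: [0.5049, -0.0302, 0.0496]
force: [-4.7, -7.9, 1.2]
```

```bash

python3 -m creep '{"hand":[1,1,1,1,1,1],"slide":[[0,-0.001,-0.001],[0,-0.002,-0.002],[0,-0.003,-0.003],[0,-0.004,-0.004],[0,-0.005,-0.005],[0,-0.006,-0.006]],"spin":[0,0,0,0,0,0]}' | grep -E "pos|force|time"
```

```text
time_s: 19.55
ee_pos: [0.5049, -0.0217, 0.0495]
force: [-5.1, -8.1, 1.0]
```

```bash

python3 -m creep '{"hand":[1,1,1,1,1,1],"slide":[[0,-0.001,-0.001],[0,-0.002,-0.002],[0,-0.003,-0.003],[0,-0.004,-0.004],[0,-0.005,-0.005],[0,-0.006,-0.006]],"spin":[0,0,0,0,0,0]}' | grep -E "pos|force|time"
```

```text
time_s: 20.05
ee_pos: [0.5049, -0.0132, 0.0496]
force: [-4.7, -8.6, 1.4]
```

```bash

python3 -m creep '{"hand":[1,1,1,1,1,1,1,1,1,1],"slide":[[0,-0.001,-0.001],[0,-0.002,-0.002],[0,-0.003,-0.003],[0,-0.004,-0.004],[0,-0.005,-0.005],[0,-0.006,-0.006],[0,-0.007,-0.007],[0,-0.008,-0.008],[0,-0.009,-0.009],[0,-0.01,-0.01]],"spin":[0,0,0,0,0,0,0,0,0,0]}' | grep -E "pos|force|time"
```

```text
time_s: 20.88
ee_pos: [0.5048, 0.0009, 0.0496]
force: [-4.8, -8.7, 1.2]
```

```bash

python3 -m creep '{"hand":[1,1,1,1,1,1,1,1,1,1],"slide":[[0,-0.001,-0.001],[0,-0.002,-0.002],[0,-0.003,-0.003],[0,-0.004,-0.004],[0,-0.005,-0.005],[0,-0.006,-0.006],[0,-0.007,-0.007],[0,-0.008,-0.008],[0,-0.009,-0.009],[0,-0.01,-0.01]],"spin":[0,0,0,0,0,0,0,0,0,0]}' | grep -E "pos|force|time"
```

```text
time_s: 21.72
ee_pos: [0.5048, 0.015, 0.0495]
force: [-4.9, -9.4, 2.5]
```

```bash

python3 -m creep '{"hand":[1,1,1,1,1,1,1,1,1,1],"slide":[[0,-0.001,-0.001],[0,-0.002,-0.002],[0,-0.003,-0.003],[0,-0.004,-0.004],[0,-0.005,-0.005],[0,-0.006,-0.006],[0,-0.007,-0.007],[0,-0.008,-0.008],[0,-0.009,-0.009],[0,-0.01,-0.01]],"spin":[0,0,0,0,0,0,0,0,0,0]}' | grep -E "pos|force|time"
python3 - <<'E'
from h import *
im=ctrl.camera("top")
a=im[170:290,160:320,::-1];cv2.imwrite("pics/top9z.png",cv2.resize(a,None,fx=5,fy=5,interpolation=cv2.INTER_CUBIC));cv2.imwrite("pics/top9.png",im[:,:,::-1])
f=im.astype(float);B=f[:,:,2]-f[:,:,0]
for v in(204,206,208):
    print([int(x) for x in B[v,190:215]])
E
```

```text
time_s: 22.55
ee_pos: [0.5048, 0.0291, 0.0496]
force: [-4.1, -9.4, 1.7]
[44, 46, 40, 9, 3, -2, -3, -4, -5, -9, 63, 128, 99, 102, 100, 97, 96, 98, 96, 98, 97, 95, 96, 94, 99]
[44, 43, 37, 10, 5, -2, -3, -1, -4, -7, 52, 118, 98, 97, 98, 96, 95, 97, 98, 98, 96, 97, 97, 96, 97]
[45, 43, 33, 11, 3, -2, -3, -1, -3, -9, 36, 102, 96, 96, 95, 95, 96, 96, 95, 98, 94, 98, 97, 97, 96]
```

View pics/top9z.png

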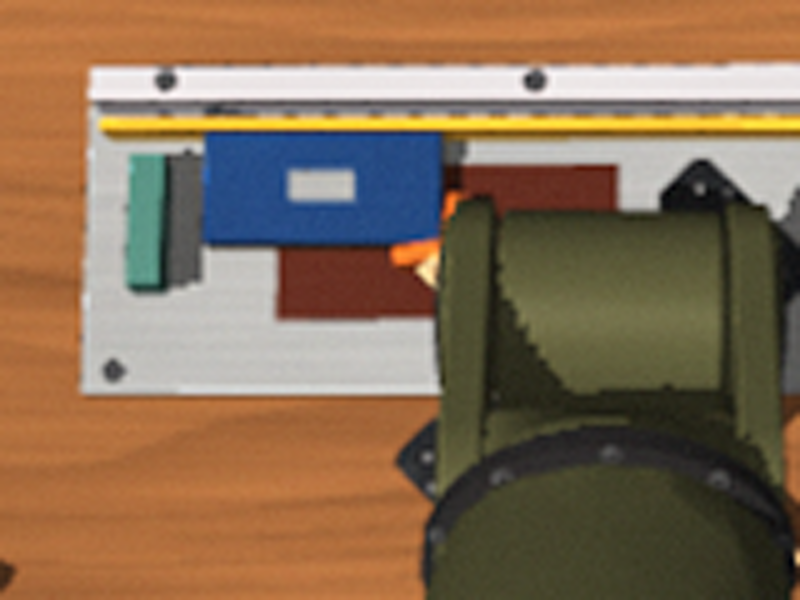

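```bash

python3 -m creep '{"hand":[1,1,1,1,1,1,1,1],"slide":[[0,-0.0009,-0.0011],[0,-0.0019,-0.0021],[0,-0.0029,-0.0031],[0,-0.0039,-0.0041],[0,-0.0049,-0.0051],[0,-0.0059,-0.0061],[0,-0.0069,-0.0071],[0,-0.0077,-0.0079]],"spin":[0,0,0,0,0,0,0,0]}' | grep -E "pos|force|time"
```

```text
time_s: 23.27
ee_pos: [0.5047, 0.0399, 0.0496]
force: [-7.0, -13.5, 4.5]
```

```bash

python3 -m creep '{"hand":[1,1,1],"slide":[[0,-0.0004,-0.0004],[0,-0.0008,-0.0008],[0,-0.0012,-0.0012]],"spin":[0,0,0]}' | grep -E "pos|force|time"
```

```text
time_s: 23.52
ee_pos: [0.5047, 0.0415, 0.0495]
force: [-7.3, -11.7, 3.9]
```

```bash

python3 -m creep '{"hand":[1,1,1],"slide":[[0,-0.0004,-0.0003],[0,-0.0007,-0.0006],[0,-0.0009,-0.0008]],"spin":[0,0,0]}' | grep -E "pos|force"
```

```text
ee_pos: [0.5047, 0.0428, 0.0495]
force: [-7.1, -11.2, 3.2]
```

```bash

python3 -m creep '{"hand":[1,1,1],"slide":[[0,-0.0003,-0.0003],[0,-0.0006,-0.0006],[0,-0.0008,-0.0008]],"spin":[0,0,0]}' | grep -E "pos|force"
```

```text
ee_pos: [0.5047, 0.044, 0.0496]
force: [-6.0, -10.9, 3.0]
```

```bash

python3 -m creep '{"hand":[1,1,1],"slide":[[0,-0.0003,-0.0003],[0,-0.0005,-0.0005],[0,-0.0007,-0.0007]],"spin":[0,0,0]}' | grep -E "pos|force"
```

```text
ee_pos: [0.5048, 0.0449, 0.0495]
force: [-6.3, -10.8, 3.2]
```

```bash

python3 -m creep '{"hand":[1,1,1],"slide":[[0,-0.0003,-0.0003],[0,-0.0005,-0.0005],[0,-0.0005,-0.0005]],"spin":[0,0,0]}' | grep -E "pos|force"
python3 - <<'E'
from h import *
im=ctrl.camera("top")
a=im[190:230,180:240,::-1];cv2.imwrite("pics/top10z.png",cv2.resize(a,None,fx=10,fy=10,interpolation=cv2.INTER_CUBIC))
E
```

```text
ee_pos: [0.5047, 0.0457, 0.0495]
force: [-6.2, -10.1, 3.5]
```

View pics/top10z.png

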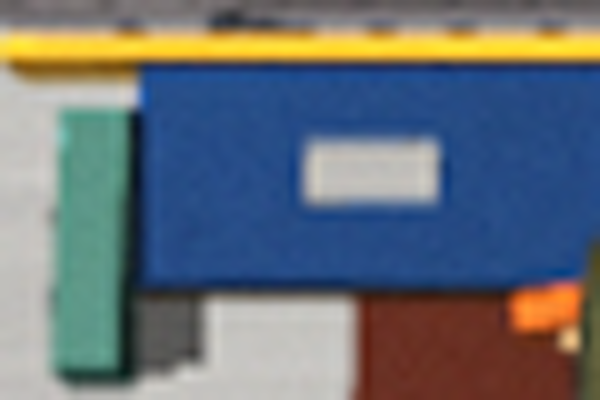

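```bash

python3 -m creep '{"hand":[1,1,1],"slide":[[0,-0.0002,-0.0002],[0,-0.0004,-0.0004],[0,-0.0005,-0.0005]],"spin":[0,0,0]}' | grep -E "pos|force"
```

```text
ee_pos: [0.5047, 0.0464, 0.0496]
force: [-6.7, -11.8, 2.9]
```

```bash

python3 -m creep '{"hand":[1,1,1],"slide":[[0,-0.0002,-0.0002],[0,-0.0004,-0.0004],[0,-0.0005,-0.0005]],"spin":[0,0,0]}' | grep -E "pos|force"
```

```text
ee_pos: [0.5047, 0.047, 0.0495]
force: [-7.6, -12.7, 4.0]
```

```bash

python3 -m creep '{"hand":[1,1,1],"slide":[[0,-0.0003,-0.0001],[0,-0.0004,-0.0003],[0,-0.0005,-0.0004]],"spin":[0,0,0]}' | grep -E "pos|force"
```

```text
ee_pos: [0.5045, 0.0473, 0.0496]
force: [-9.4, -15.2, 5.7]
```

```bash

python3 -m creep '{"hand":[1,1,1],"slide":[[0,-0.0002,-0.0002],[0,-0.0004,-0.0004],[0,-0.0004,-0.0004]],"spin":[0,0,0]}' | grep -E "pos|force"
```

```text
ee_pos: [0.5043, 0.0476, 0.0496]
force: [-10.1, -17.7, 5.8]
```

```bash
python3 - <<'E'
from h import *
im=ctrl.camera("top")
a=im[190:230,180:240,::-1];cv2.imwrite("pics/top11z.png",cv2.resize(a,None,fx=10,fy=10,interpolation=cv2.INTER_CUBIC))
s=ctrl.camera("scene");cv2.imwrite("pics/s11z.png",cv2.resize(s[190:310,240:380,::-1],None,fx=5,fy=5,interpolation=cv2.INTER_CUBIC))
o=ctrl.get_obs();print(o["time_s"],o["force"],o["ee_pos"],o["grip_width"])
E
```

```text
25.6667 [ -9.9773687  -17.52564854   6.96639081] [0.50436865 0.04754473 0.04960128] 0.017326254913944572
```

View pics/top11z.png

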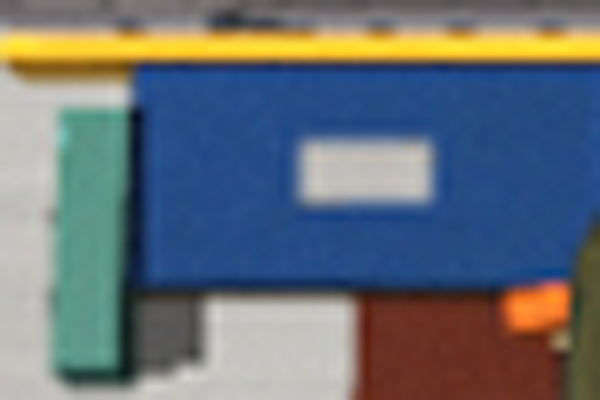

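View pics/s11z.png

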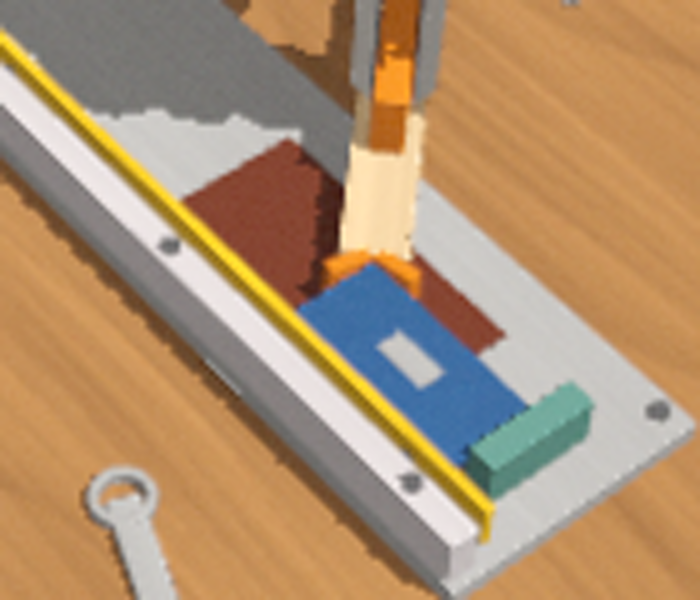

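```bash

python3 -m creep '{"hand":[1,1,1,1,1,1,1,1,1,1,1,1],"slide":[[0,0,0.0006],[0,0,0.0014],[0,0,0.003],[0,0,0.007],[0,0,0.015],[0,0,0.025],[0,0,0.035],[-0.01,0,0.045],[-0.025,0,0.05],[-0.04,0,0.05],[-0.055,0,0.05],[-0.06,0,0.05]],"spin":[0,0,0,0,0,0,0,0,0,0,0,0]}' | grep -E "pos|force|time"
python3 - <<'E'
from h import *
im=ctrl.camera("top")
a=im[180:270,160:310,::-1];cv2.imwrite("pics/top12z.png",cv2.resize(a,None,fx=5,fy=5,interpolation=cv2.INTER_CUBIC));cv2.imwrite("pics/top12.png",im[:,:,::-1])
o=ctrl.get_obs();print(o["force"])
plan([.520,-.3955,.10],np.pi/2-.041)
E
```

```text
time_s: 26.67
ee_pos: [0.4701, 0.0135, 0.1114]
force: [0.2, -0.4, -1.9]
[ 0.51873002 -0.86194099 -1.47412683]
t 26.717 slide [0.0115 0.3245 0.254 ] spin 47.33 toolx [ 0.003 -0.    -1.   ] tooly [ 0.707 -0.707  0.002] q6 0.737
```

View pics/top12z.png

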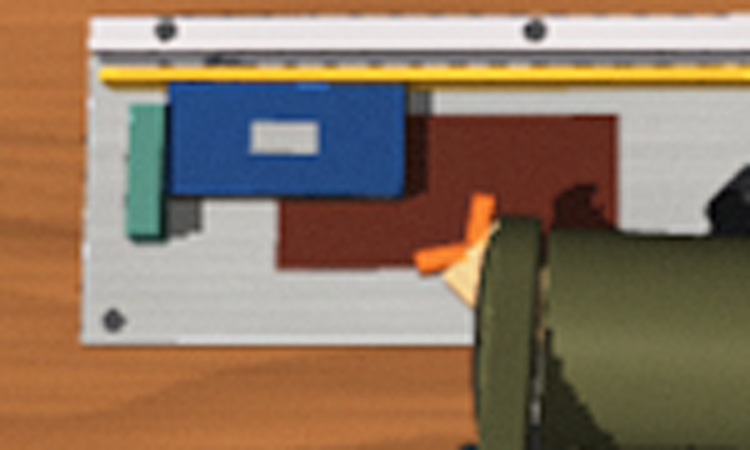

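```bash

python3 -m creep '{"hand":[1,1,1,1,1,1,1,1,1,1,1,1],"slide":[[0,0.015,0.012],[0,0.045,0.035],[0,0.075,0.059],[0,0.105,0.082],[0,0.135,0.106],[0,0.165,0.129],[0,0.195,0.153],[0,0.225,0.176],[0,0.255,0.2],[0,0.285,0.223],[0,0.31,0.243],[0,0.3245,0.254]],"spin":[4,8,12,16,20,24,28,32,36,40,44,47.3]}' | grep -E "pos|force|time"
python3 -m creep '{"hand":[1,1,1],"slide":[[0,0,0],[0,0,0],[0,0,0]],"spin":[0,0,0]}' | grep -E "pos|force|time"
python3 - <<'E'
from h import *
plan([.520,-.3950,.0365],np.pi/2-.041)
im=ctrl.camera("scene");cv2.imwrite("pics/s13z.png",cv2.resize(im[50:190,120:300,::-1],None,fx=4,fy=4))
E
```

```text
time_s: 27.72
ee_pos: [0.5186, -0.3982, 0.1079]
force: [-0.2, 0.7, -2.4]
time_s: 27.97
ee_pos: [0.5193, -0.3942, 0.1086]
force: [0.9, 0.2, -2.3]
t 27.967 slide [ 0.0721  0.0009 -0.0008] spin 0.13 toolx [-0.001  0.001 -1.   ] tooly [-0.039 -0.999 -0.001] q6 0.904
```

View pics/s13z.png

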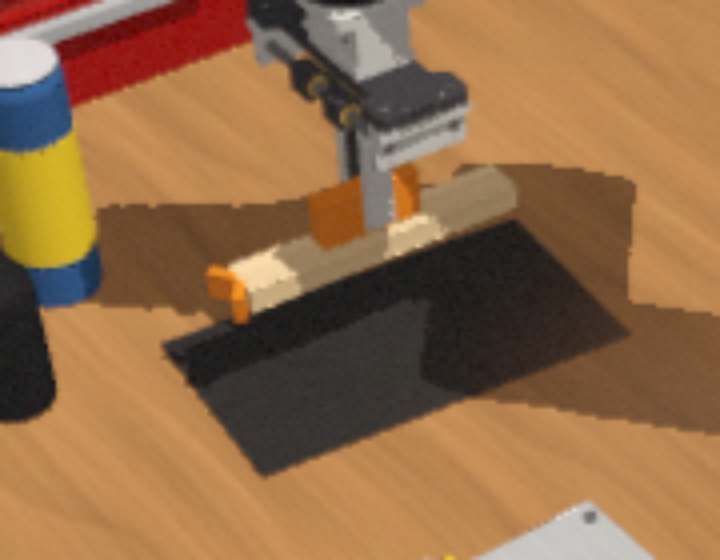

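```bash

python3 -m creep '{"hand":[1,1,1,1,1,1,1,1],"slide":[[0.015,0,0],[0.035,0,0],[0.052,0,0],[0.063,0,0],[0.068,0,0],[0.0705,0,0],[0.0715,0,0],[0.0715,0,0]],"spin":[0,0,0,0,0,0,0,0]}' | grep -E "pos|force|time"
```

```text
time_s: 28.68
ee_pos: [0.52, -0.3951, 0.0388]
force: [-0.7, -0.8, -0.4]
```

```bash

python3 -m creep '{"hand":[1,1,1,1],"slide":[[0.0005,0,0],[0.001,0,0],[0.001,0,0],[0.001,0,0]],"spin":[0,0,0,0]}' | grep -E "pos|force|time"
```

```text
time_s: 29.02
ee_pos: [0.5198, -0.3951, 0.0373]
force: [-0.1, 0.5, -2.1]
```

```bash

python3 -m creep '{"hand":[1,1,1,1],"slide":[[0.0008,0,0],[0.0014,0,0],[0.0014,0,0],[0.0014,0,0]],"spin":[0,0,0,0]}' | grep -E "pos|force|time"
```

```text
time_s: 29.35
ee_pos: [0.5197, -0.395, 0.0356]
force: [-0.3, 0.5, -1.8]
```

```bash

python3 -m creep '{"hand":[1,1,1,1],"slide":[[0.0005,0,0],[0.0008,0,0],[0.0008,0,0],[0.0008,0,0]],"spin":[0,0,0,0]}' | grep -E "pos|force|time"
```

```text
time_s: 29.68
ee_pos: [0.5198, -0.395, 0.0355]
force: [-3.7, 3.5, 5.8]
```

Contact with the mat. Release slowly and retreat.

```bash

python3 -m creep '{"hand":[0.6,0.4,0.1,-0.2,-0.5,-0.8,-1,-1,-1,-1,-1,-1],"slide":[[-0.0005,0,0],[-0.0005,0,0],[-0.0005,0,0],[-0.0005,0,0],[-0.0005,0,0],[-0.0005,0,0],[-0.0005,0,0],[-0.0005,0,0],[-0.0005,0,0],[-0.0005,0,0],[-0.0005,0,0],[-0.0005,0,0]],"spin":[0,0,0,0,0,0,0,0,0,0,0,0]}' 5
python3 -m creep '{"hand":[-1,-1,-1,-1,-1,-1,-1,-1,-1,-1,-1,-1],"slide":[[-0.002,0,0],[-0.01,0,0],[-0.03,0,0],[-0.05,0,0],[-0.08,0,0],[-0.11,0,0],[-0.13,0.02,0.03],[-0.13,0.02,0.06],[-0.13,0.02,0.09],[-0.13,0.02,0.12],[-0.13,0.02,0.15],[-0.13,0.02,0.15]],"spin":[0,0,0,0,0,0,0,0,0,0,0,0]}'
python3 - <<'E'
from h import *
for n in("top","scene"): cv2.imwrite(f"pics/{n}14.png",ctrl.camera(n)[:,:,::-1])
E
```

```text
time_s: 30.68
ee_pos: [0.5197, -0.395, 0.0353]
eef_rot: [-0.263, 1.571, 2.839]
force: [-0.2, -0.1, 0.2]
grip_width: 0.0886
time_s: 31.68
ee_pos: [0.3655, -0.409, 0.1664]
eef_rot: [1.014, 1.57, -2.17]
force: [0.6, -0.3, 0.1]
grip_width: 0.094
```

View pics/top14.png

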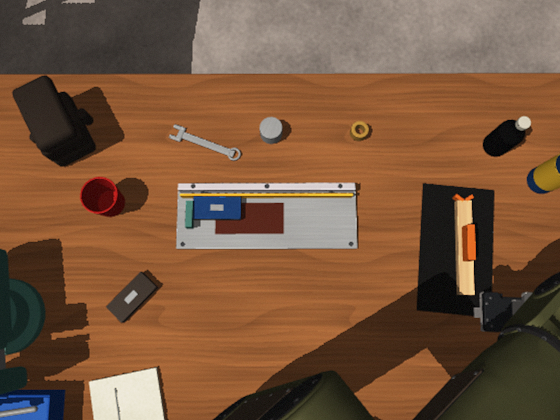

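View pics/scene14.png

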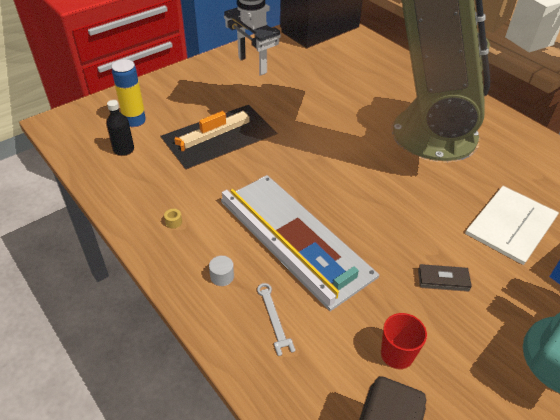

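```bash
python3 - <<'E'
from h import *
im=cv2.imread("pics/top14.png")[:,:,::-1].copy()
m=mask(im,(100,100,60),(125,255,255));k=np.zeros_like(m);k[175:255,170:365]=m[175:255,170:365]
c=max(cv2.findContours(k,0,1)[0],key=cv2.contourArea);r=cv2.minAreaRect(c);print(r,ray("top",*r[0],.034))
a=cv2.imread("pics/top0.png")
d=cv2.absdiff(a,cv2.imread("pics/top14.png")).max(2)
for n,(x,y) in dict(sp=(133,297),piston=(271,130),bush=(360,130),span=(205,143),cup=(99,196)).items(): print(n,(d[y-25:y+25,x-25:x+25]>40).sum())
ctrl.hand_in()
E
```

```text
((217.0, 207.0), (22.0, 46.0), 90.0) [0.60473458 0.17396165 0.034     ]
sp 0
piston 0
bush 0
span 0
cup 0
the job is handed in; nothing more can be done
```

The job is handed in, at about 32 s on the robot's clock, well inside the 72 s limit. I got no verdict back.

**What I did**
1. I gripped the stick by its handle at 60 N. I pressed the pad square on the facing strip with the mouth's two tips, short of the grit, at 7–10 N. By feel, the strip's face is at world x ≈ 0.631 m.
2. I set the mouth on the trailing corner away from the fence, with the stick at 45°, and fed the pad along the fence to the stop.
3. I backed off along the stick's axis and laid the stick back on the mat where it had been.

**Forces on the fence side:** most readings during the feed were 4–8 N. Two over the grit were high, at 13.0 and 12.5 N, with one of 3.2 N between them. I then backed off 0.3 mm, and readings stayed at 4–9 N from there until the stop. The reading at the stop was about 10 N. I only read force at the end of each move, so short peaks in between went unseen.

**Last checks**
- **Pad:** the last pictures show it square at the stop and flush with the yellow strip. Its centre measured 0.174 m in world y, against about 0.1755 m expected for full contact. That is within the pixel size of about 2 mm and the 4 mm allowed.
- **Stick:** handle up, flat on the mat.
- **Bystanders:** no change in the overhead picture around any of the five.
- **Gripper:** open and clear of everything.

None of these checks failed.

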